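Seat the rail in its bay behind the clamped lens post

ROBOT

A 6-joint arm with a two-finger parallel gripper is mounted at the origin on a cart in front of the work surface, level with it; the furniture and walls round the work are solid. World frame = base frame: x ahead of the robot, y to its left, z up, the work surface at z = 0. Lengths are in mm, angles in rad, forces in N, time in s.
With the tool pointing down it reaches from about 300 to 775 mm from the base axis. Payload 14.6 kg.
Tool frame: the origin (TCP) lies at the very end of the fingers, on their centre line; the grasp point (between the pads) lies 19 mm behind it; z points along the fingers, y is the line along which they close (so a half turn about z gives the same grasp; the last joint's range is limited). The gripper opens to 94 mm and grips with 3 to 60 N. Pads are 16 mm wide; open, the fingers measure 119 mm over their backs; the gripper's body (75 mm by 177 mm) begins 78 mm behind the grasp point.
Start: joints at [-1.391, 0.3, 1.521, -0, 1.321, -0.067], TCP at [134.36, -533.326, 205.446] pointing down, gripper open.
Joint ranges: [-3.03, 3.03], [-0.79, 2.21], [0.23, 2.52], [-1.04, 4.18], [0, 3.07], [-2.55, 2.55]. Speed limits (rad/s): [2.22, 2.22, 2.57, 3.14, 3.14, 3.14].

INTERFACE

Orientations are given as [roll, pitch, yaw] about the fixed x, y, z axes, in that order (R = Rz(yaw) Ry(pitch) Rx(roll)).
In Python, from cell import manip gives the robot as it stands.
- The arm moves only by the tool servo_tool, never from a script. Its argument "motion" is a list that holds one entry, the list of rows, each a list of 7 numbers: the shift along the world's x, y, z as a fraction of full scale, then the turn, a rotation vector about the world's x, y, z as a fraction of full scale, then the closure, from 0 (fully open) to 1 (shut). In form: [[[x, y, z, rx, ry, rz, gripper], ...]]. A call has 1 to 10 rows; each row is the pose to reach, as a shift and turn from the pose commanded when the call began, turning the shorter way round; what a row does not reach only later rows make up. Full scale, the value 1, is 0.5 m for a shift and pi rad for a turn. A row lasts 1/10 s, in which the tool goes at most 50 mm and 8.59 degrees, less where a joint would pass 70% of its speed; a pose out of reach is approached as far as the arm can. A call with a number of a shift or a turn outside -1 to 1 is refused whole. A call with a gripper value outside its range is refused whole. The fingers move at their own pace and stop on an object; "newtons" is the grip in N (left out, the last holds). Time passes only in rows, so rows that repeat a pose let the fingers close. It gives the time, the measured TCP pose, the force, the opening and the grip force at its end, in the units of the state.
- manip.read_state(): the state, without advancing time (a new reading comes with each control period).
- manip.camera(name): name is "scene" or "top" or "wrist"; returns a dict with "frame" (384x512x3 uint8, red, green, blue), "range_z" (384x512 float32, mm along the optical axis (not along the pixel's ray), 0 where there is no reading), "vfov" (degrees; the focal length in pixels is half the picture's height over the tangent of half this angle, whatever the lens; pixels are square), "cx", "cy" (the principal point, pixels), "cam_to_world" (4x4, takes a point from camera to world coordinates). Camera axes: x right, y down, z forward; pixel columns grow to the right and rows downward; lengths in mm; the calibration is good to about 2 mm. A picture is of the moment at which its call begins.
- manip.sign_off(): hands the job in; it is judged then, once.
The state is a dict: "clock": time; "joints": joint angles; "qd": joint speeds; "effort": joint torques, N m; "eef_pos": TCP position; "eef_rot": TCP orientation; "wrist_force": force on the tool from outside, world axes, zero at the start; "moment": the same for the moment, N m; "finger_gap": finger opening in mm; "finger_force": force on a finger pad.
Only numpy, scipy, OpenCV 4.12 (cv2) and the standard library are available. Lean on these libraries where they do the work, as an engineer would, in place of code of your own. Each camera call takes 0.05 s, during which the arm holds its last target. There are 200 camera calls.

TASK

Push the loose aluminium rail into its bay on the optical breadboard: work its right end in behind the lens post first, then swing the other end in, until the rail lies flush along the back fence, between the two end stops. Only push it with the fingertips, so that it slides flat on the breadboard and is never picked up or tipped; the lens post is already aligned, so do not hit it or force the rail against it, and leave everything else where it is.

Things in the scene. Friction and masses are not known exactly. Their poses are not given: they have to be found in the camera images.
- rail: loose T-slot rail of bare aluminium, a square bar 30 x 30 mm, 250 mm long, about 0.25 kg, lying on the breadboard in front of its bay and shifted to the left. Origin at the centre of its underside; y along its length (left end at y = +125 mm, right end at -125 mm), x across it, away from the robot, z up.
- rail_right_end (a point): centre of the lower edge of the rail's right end face (the end that goes in first, behind the post)
- rail_left_end (a point): centre of the lower edge of the rail's left end face
- board: fixed dark breadboard with a grid of small holes, 150 mm deep (x), 600 mm long (y), 12 mm thick, up to 2 degrees askew on the worktop. Origin at the centre of its underside; x away from the robot, y to the left. A short fixed mirror post, 91 mm tall, stands at its far left corner (x = +45, y = +265 mm).
- bay_seat (a point): point on the breadboard's top under the middle of the seated rail (board x = +30, y = -131 mm), axes as the breadboard's: the rail's origin belongs here with its y axis along this y. The back fence, a bare aluminium bar 22 mm high, has its front face 15 mm behind this point (x = +15 mm here) and runs the whole length of the bay. The bay is open toward the robot.
- bay_left (a point): middle of the inner face of the bay's left end stop, at the breadboard's top, 131 mm left of bay_seat. The stop is a bar 12 mm wide, 22 mm high, that sticks out from the fence to 5 mm in front of this point.
- bay_right (a point): middle of the inner face of the bay's right end stop, at the breadboard's top, 131 mm right of bay_seat, so the bay is 262 mm long inside. The stop is a bar 12 mm wide, 22 mm high, that sticks out from the fence to 15 mm in front of this point.
- post: fixed steel pillar post, 25 mm in diameter, with a round lens mount on top (36 mm across; 39 to 80 mm above the breadboard). It stands before the bay, 190 to 220 mm right of the breadboard's middle, its back 45 mm before the fence: the rail passes behind it with 15 mm to spare. A clamping fork 20 mm high runs from its foot 65 mm toward the robot and the right. Origin at its foot.
- weight_small: small brass weight, 18 mm in diameter, 27 mm tall, standing loose at the front of the breadboard left of the post; origin under its centre; to be left alone
- weight_big: larger brass weight, 28 mm in diameter, 35 mm tall, standing loose at the front right corner of the breadboard; origin under its centre; to be left alone
- spanner: spanner 177 mm long, 30 wide, 6 thick, lying on the worktop left of the breadboard; origin under its middle; to be left alone
- interface_box: dark measuring interface box, 109 x 130 x 37 mm, on the worktop right of the breadboard; to be left alone
- screwdriver: screwdriver 197 mm long with a 29 mm thick handle, lying on the worktop far to the left; origin under its centre; to be left alone
- vial: capped sample vial, 27 mm in diameter, 59 mm tall, in the gap left of the incubator, the one nearer the robot; origin under its centre; to be left alone
- vial_b: capped sample vial, 27 mm in diameter, 59 mm tall, in the gap left of the incubator, behind the other vial; origin under its centre; to be left alone
- beaker: glass beaker, 70 mm wide, 92 mm tall, in the gap left of the incubator, behind the vials; origin under its centre; to be left alone
- flask: stoppered conical flask, 66 mm in diameter, 111 mm tall, in the gap right of the incubator; origin under its centre; to be left alone

How it is judged (in metres and radians):
On the way:
1. the rail's right end has passed behind the post (x of rail_right_end in the frame of board above 0.01 m and y of rail_right_end in the frame of board below -0.222 m), for 0.1 s.
At the end, for the whole second after the job is handed in: The rail lies flat on the breadboard in the bay, between the two end stops, with neither end more than 4 mm off the fence, at rest and released (x of each of rail_right_end, rail_left_end in the frame of bay_seat above -0.004 m and y of rail in the frame of bay_seat between -0.009 and 0.009 m and x of rail in the frame of bay_seat below 0.004 m and z of rail in the frame of bay_seat below 0.003 m and angle between rail's own z axis and vertical below 0.03 rad and linear speed of rail below 0.01 m/s); the robot touches nothing.
It fails at once if the rail is lifted or carried (more than 6 mm off the breadboard, or tipped) (z of rail in the frame of board above 0.018 m or angle between rail's own z axis and vertical above 0.15 rad).
It fails at once if the hand or arm hits the lens post (over 5 N) (contact force between any of the fingers, the arm and post above 5 N).
It fails at once if the rail is forced against the lens post (over 25 N) (contact force between rail and post above 25 N).
It fails at once if a weight, tool, vial, vessel or the interface box is moved more than 15 mm (distance of any of weight_small, weight_big, spanner, interface_box, screwdriver, vial, vial_b, beaker, flask from where it was at the start of the episode above 0.015 m).
It also fails if it takes over 72 s, if anything falls off the work surface, if the arm or the gripper's body presses on something with over 40 N, if the wrist force passes 120 N, or if a joint passes its speed limit or range.

## Working session

There is one attempt and no reset: what is moved stays moved. The work goes in short steps, Python scripts to look and compute and a tool call to move; the robot and the scene stay as the last step left them, time stands still between calls to the robot, and variables do not carry over. Pictures are saved under pics/ and viewed, at most 10 in all, crops included, and the job is handed in when it is done.

Besides the shell and the picture viewer there is one more tool, called in YAML: its name, and indented under it one key for each argument. servo_tool: Moves the arm, as the interface text tells. Its arguments: {"type":"object","properties":{"motion":{"type":"array"},"newtons":{"type":"number"}},"required":["motion"]}

```bash
mkdir -p pics; cat > h.py <<'E'
import numpy as np, cv2
from cell import manip
def snap(name,fn):
    c=manip.camera(name); np.savez(fn+'.npz',**c)
    cv2.imwrite('pics/'+fn+'.png',c['frame'][...,::-1]); return c
def pts(c):
    d=c['range_z']; h,w=d.shape; f=h/2/np.tan(np.radians(c['vfov'])/2)
    u,v=np.meshgrid(np.arange(w),np.arange(h))
    P=np.stack([(u-c['cx'])/f*d,(v-c['cy'])/f*d,d,np.ones_like(d)],-1)
    return (P@c['cam_to_world'].T)[...,:3]
E
python3 - <<'E'
from h import *
for n in('top','scene'):
    c=snap(n,n+'1'); print(n,c['vfov'],c['cam_to_world'].round(2).tolist())
print(manip.read_state())
a=cv2.imread('pics/top1.png'); cv2.imwrite('pics/top1b.png',cv2.resize(a,(800,600)))
E
```

```text
top 50.82062511875926 [[-0.1, -0.97, 0.21, 334.81], [-0.99, 0.1, -0.01, 60.37], [-0.01, -0.21, -0.98, 1354.13], [0.0, 0.0, 0.0, 1.0]]
scene 48.89343079685958 [[0.82, -0.34, 0.46, -143.23], [-0.57, -0.5, 0.64, -1025.68], [0.01, -0.79, -0.61, 1051.67], [0.0, 0.0, 0.0, 1.0]]
{'clock': 0.1, 'joints': array([-1.39055703e+00,  3.00408833e-01,  1.52149630e+00,  1.25928747e-05,
        1.32071629e+00, -6.66364549e-02]), 'qd': array([ 7.23221488e-04,  1.51776013e-05, -2.96240346e-03, -1.41375496e-03,
        1.28886886e-04,  1.28387722e-03]), 'effort': array([ 2.07004960e-03, -5.32642722e+01, -3.53283191e+01,  7.09267915e-02,
        2.35034258e-02, -7.09016649e-05]), 'eef_pos': array([ 134.34607234, -533.1017081 ,  204.9563536 ]), 'eef_rot': array([-3.14056698e+00, -8.06736900e-05,  2.46872583e-01]), 'wrist_force': array([-0.2165309 , -0.218901  ,  0.58209301]), 'moment': array([-0.00422275, -0.04040582, -0.0286683 ]), 'finger_force': 0.0, 'finger_gap': 93.8454785573755}
```

View pics/top1b.png

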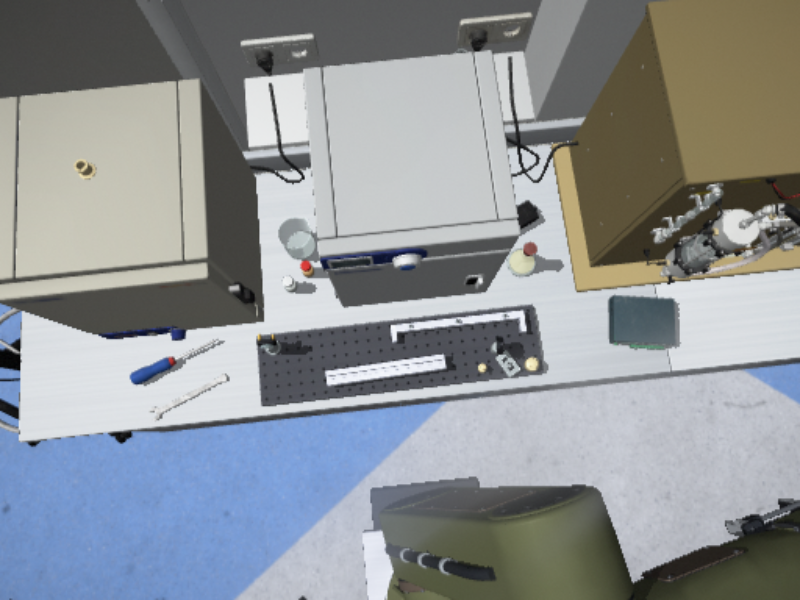

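View pics/scene1.png

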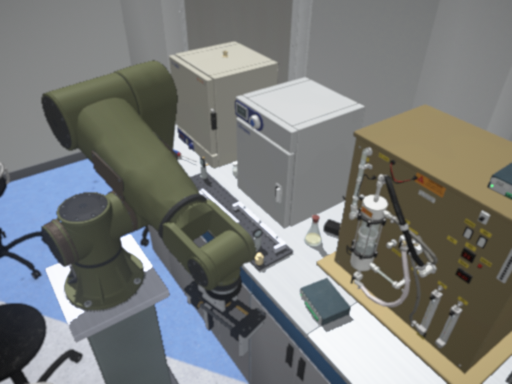

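The top view shows the rail (327–450, ~370), the fence (392–527, ~325), the post (~500, 348) and the weights (482,368) and (532,364). Next I'll enlarge it.

```bash
python3 - <<'E'
from h import *
c=np.load('top1.npz'); a=c['frame'][185:265,160:355,::-1]
cv2.imwrite('pics/crop1.png',cv2.resize(a,None,fx=4,fy=4,interpolation=cv2.INTER_CUBIC))
P=pts(c)
B=P[185:265,160:355].reshape(-1,3)
Z=P[...,2]
# rail top mask: z 36..48 
for lo,hi in((8,16),(28,38),(38,48),(48,120)):
    m=np.zeros(Z.shape,np.uint8); m[185:265,160:355]=((Z>lo)&(Z<hi))[185:265,160:355]
    n,l,s,ce=cv2.connectedComponentsWithStats(m)
    for i in range(1,n):
        if s[i,4]>8:
            q=P[l==i]; r=cv2.minAreaRect(q[:,:2].astype(np.float32))
            print(lo,hi,s[i].tolist(),q.mean(0).round(1),[np.round(x,1) for x in r])
# incubator front
q=P[200:230,220:320]; 
m=(P[...,2]>60)&(P[...,0]>400)&(abs(P[...,1]+150)<120); print(np.percentile(P[m][:,0],[0,1,5,50]))
E
```

```text
8 16 [165, 195, 183, 65, 5373] [497.9  62.4  12. ] [array([501.7,  48.7]), array([153.7, 599.6]), np.float64(0.5)]
8 16 [167, 214, 7, 3, 17] [568.5 329.2  11.2] [array([568. , 328.5]), array([20.3,  7.6]), np.float64(86.6)]
28 38 [250, 199, 87, 20, 445] [551.4 -84.6  33.5] [array([543.4, -82.1]), array([285.4,  44.8]), np.float64(88.5)]
28 38 [336, 229, 9, 8, 35] [ 446.2 -222.6   33.5] [array([ 447.9, -225. ]), array([25.8, 23.2]), np.float64(81.0)]
28 38 [209, 230, 76, 14, 172] [468.2  79.3  34.8] [array([467.3,  79.1]), array([ 16.6, 246.6]), np.float64(0.6)]
28 38 [323, 231, 4, 3, 11] [ 454.5 -175.7   31.8] [array([ 454.8, -175.8]), array([9.9, 7. ]), np.float64(82.7)]
28 38 [307, 233, 5, 5, 9] [ 450.8 -123.7   31.9] [array([ 450.4, -125.3]), array([11.3, 12.7]), np.float64(12.3)]
38 48 [243, 192, 10, 2, 10] [611.7  61.4  43.3] [array([611.8,  61.5]), array([30.1,  1.7]), np.float64(89.9)]
38 48 [315, 218, 3, 8, 13] [ 491.6 -151.    45.6] [array([ 490.4, -150.3]), array([ 6.6, 22.4]), np.float64(83.0)]
38 48 [208, 227, 78, 20, 509] [467.4  80.5  42.1] [array([467.6,  79.2]), array([ 30.5, 249.3]), np.float64(2.2)]
38 48 [339, 229, 5, 6, 19] [ 448.7 -226.4   44.1] [array([ 449.9, -226.8]), array([14. , 17.3]), np.float64(77.6)]
48 120 [160, 185, 8, 21, 105] [621.  329.5  80.8] [array([626.2, 328.7]), array([22.5, 68.9]), np.float64(69.6)]
48 120 [214, 185, 91, 10, 368] [612.   36.   81.7] [array([612.2,  20.6]), array([293.2,  19.7]), np.float64(86.3)]
48 120 [164, 214, 13, 11, 92] [541.1 311.6  91.4] [array([544. , 313.4]), array([28.1, 33.7]), np.float64(6.3)]
48 120 [315, 215, 8, 12, 52] [ 488.4 -156.4   73.3] [array([ 489.6, -158. ]), array([20.2, 33.7]), np.float64(63.4)]
[471.44285893 609.16644421 611.91837004 810.40540624]
```

View pics/crop1.png

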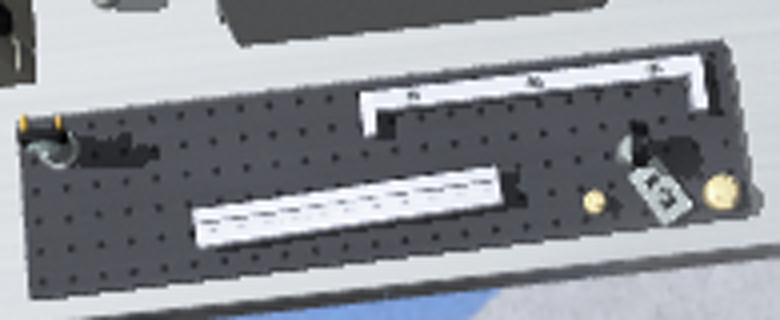

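servo_tool:
  motion:
    - [[0.5, 0.9, 0.25, 0, 0, -0.0786, 0], [0.5, 0.9, 0.25, 0, 0, -0.0786, 0], [0.5, 0.9, 0.25, 0, 0, -0.0786, 0], [0.5, 0.9, 0.25, 0, 0, -0.0786, 0], [0.5, 0.9, 0.25, 0, 0, -0.0786, 0], [0.5, 0.9, 0.25, 0, 0, -0.0786, 0], [0.5, 0.9, 0.25, 0, 0, -0.0786, 0], [0.5, 0.9, 0.25, 0, 0, -0.0786, 0], [0.5, 0.9, 0.25, 0, 0, -0.0786, 0], [0.5, 0.9, 0.25, 0, 0, -0.0786, 0]]

```text
clock: 1.1
eef_pos: [370.7, -106.6, 324.0]
eef_rot: [3.141, -0.0, -0.0]
wrist_force: [1.4, -1.7, -1.6]
finger_gap: 93.7
finger_force: 0.0
```

servo_tool:
  motion:
    - [[0.05, 0.1, 0, 0, 0, 0, 0], [0.05, 0.1, 0, 0, 0, 0, 0], [0.05, 0.1, 0, 0, 0, 0, 0]]

```text
clock: 1.4
eef_pos: [395.4, -57.7, 323.0]
eef_rot: [-3.142, 0.001, 0.003]
wrist_force: [0.1, 0.4, 0.3]
finger_gap: 94.1
finger_force: 0.0
```

```bash
python3 - <<'E'
from h import *
s=manip.read_state(); print(s['clock'],s['eef_pos'],s['eef_rot'])
c=snap('wrist','w1'); print(c['vfov'],c['cam_to_world'].round(2).tolist())
a=cv2.imread('pics/w1.png'); cv2.imwrite('pics/w1b.png',cv2.resize(a,(800,600)))
E
```

```text
1.4 [395.43044878 -57.73222467 323.04714333] [-3.14150628e+00  9.35349449e-04  2.82202359e-03]
69.64988347877268 [[0.0, -0.97, -0.25, 467.52], [-1.0, -0.0, 0.0, -56.85], [-0.0, 0.25, -0.97, 503.36], [0.0, 0.0, 0.0, 1.0]]
```

View pics/w1b.png

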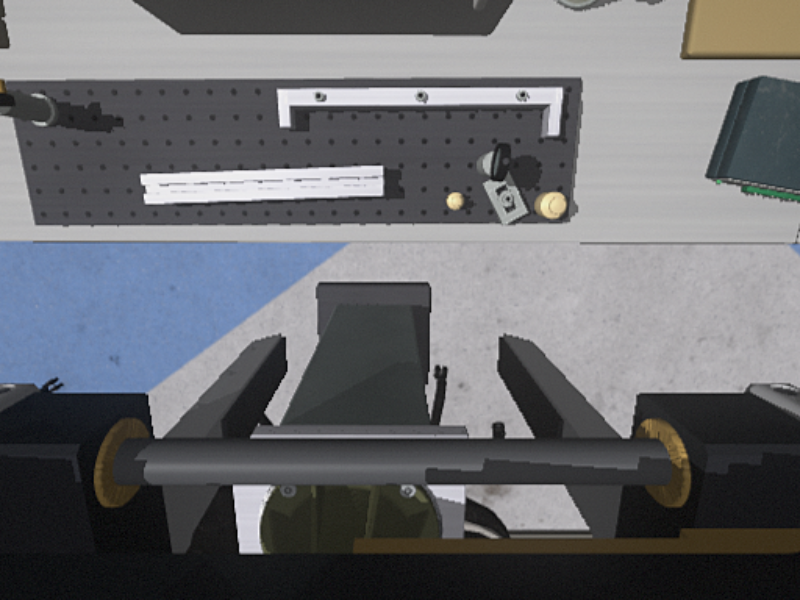

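The wrist view shows the fence with its stops (278–562, 88–135), the rail (142–383, ~185), the post at (495,165) and the weights at (456,200) and (550,205). Next I'll fit the geometry.

```bash
cat >> h.py <<'E'
def rail(c):
    P=pts(c); Z=P[...,2]; m=((Z>37.5)&(Z<46)&(P[...,0]<560)&(P[...,0]>435)).astype(np.uint8)
    n,l,s,ce=cv2.connectedComponentsWithStats(m); i=1+np.argmax(s[1:,4]); q=P[l==i]
    r=cv2.minAreaRect(q[:,:2].astype(np.float32)); b=cv2.boxPoints(r)
    xm=q[:,:2].mean(0); v=np.linalg.svd(q[:,:2]-xm,full_matrices=False)[2][0]
    v=v*np.sign(v[1]); print('rail',np.round(r[0],1),np.round(r[1],1),'yaw',np.degrees(np.arctan2(-v[0],v[1])).round(2),'z',q[:,2].mean().round(1))
    print(b.round(1).tolist())
E
python3 - <<'E'
from h import *
c=np.load('w1.npz'); rail(c); P=pts(c); Z=P[...,2]
m=(Z>30)&(Z<37)&(P[...,0]>500)&(P[...,0]<580)&(P[...,1]>-240)&(P[...,1]<80)
q=P[m]
r=cv2.minAreaRect(q[:,:2].astype(np.float32)); print('bay',r,q[:,2].mean())
for y in range(-220,61,20):
    k=q[abs(q[:,1]-y)<6]; print(y,k[:,0].min().round(1),k[:,0].max().round(1))
for x0,x1 in((520,540),):
    k=q[(q[:,0]<540)]; 
    for g in(k[k[:,1]>0],k[k[:,1]<-100]): print('stop',g[:,:2].min(0),g[:,:2].max(0))
m=(Z>46)&(Z<100)&(P[...,0]>460)&(P[...,0]<530)&(P[...,1]>-200)&(P[...,1]<-110); print('mount',P[m].min(0),P[m].max(0))
m=(Z>34)&(Z<49)&(P[...,0]>460)&(P[...,0]<530)&(P[...,1]>-200)&(P[...,1]<-110); print('post',P[m].min(0),P[m].max(0))
m=(Z>20)&(Z<50)&(P[...,0]>430)&(P[...,0]<475)&(P[...,1]>-140)&(P[...,1]<-105); print('wsm',P[m].min(0),P[m].max(0))
m=(Z>8)&(Z<16)&(P[...,0]>380)&(P[...,0]<600); r=cv2.minAreaRect(P[m][:,:2].astype(np.float32)); print('board',r)
E
```

```text
rail [477.9  78.4] [ 12. 249.] yaw 2.11 z 42.9
[[467.29998779296875, 202.60000610351562], [476.5, -46.20000076293945], [488.5, -45.79999923706055], [479.29998779296875, 203.0]]
bay ((531.549072265625, -84.26942443847656), (63.36693572998047, 285.756103515625), 0.3769540786743164) 34.8200803538765
-220 518.3 564.1
-200 547.7 562.6
-180 547.8 562.6
-160 547.6 562.4
-140 547.4 562.3
-120 547.0 562.1
-100 547.0 562.4
-80 546.9 562.2
-60 546.7 562.4
-40 546.6 562.2
-20 546.3 562.3
0 546.3 562.3
20 546.2 562.1
40 546.0 562.2
60 526.8 562.3
stop [526.74338254  46.51958948] [539.79688369  58.55070491]
stop [ 500.31835895 -227.14743822] [ 539.36164855 -153.18859111]
mount [ 473.01413639 -165.97017358   46.80914125] [ 507.39458316 -148.08516332   93.87096497]
post [ 478.15709066 -157.41866274   34.59046285] [ 501.14768917 -147.50347667   48.99651973]
wsm [ 444.1112551  -132.87221388   20.02982459] [ 460.62840379 -115.99951823   40.79430397]
board ((502.0605773925781, -80.66848754882812), (150.37652587890625, 856.1716918945312), 0.3487088978290558)
```

servo_tool:
  motion:
    - [[0.075, 0.27, -0.2, 0, 0, 0.012, 0], [0.075, 0.27, -0.4, 0, 0, 0.012, 0], [0.075, 0.27, -0.5, 0, 0, 0.012, 0], [0.075, 0.27, -0.5, 0, 0, 0.012, 0], [0.075, 0.27, -0.5, 0, 0, 0.012, 0], [0.075, 0.27, -0.5, 0, 0, 0.012, 0], [0.075, 0.27, -0.5, 0, 0, 0.012, 0], [0.075, 0.27, -0.5, 0, 0, 0.012, 0], [0.075, 0.27, -0.5, 0, 0, 0.012, 0], [0.075, 0.27, -0.5, 0, 0, 0.012, 0]]

```text
clock: 2.45
eef_pos: [433.8, 75.6, 75.3]
eef_rot: [-3.141, -0.003, 0.036]
wrist_force: [0.1, -0.9, -0.5]
finger_gap: 94.0
finger_force: 0.0
```

servo_tool:
  motion:
    - [[0, 0, -0.06, 0, 0, 0, 0], [0, 0, -0.11, 0, 0, 0, 0], [0, 0, -0.11, 0, 0, 0, 0], [0, 0, -0.11, 0, 0, 0, 0]]

```text
clock: 2.85
eef_pos: [433.4, 76.2, 19.7]
eef_rot: [-3.142, -0.001, 0.037]
wrist_force: [0.2, -0.1, 0.1]
finger_gap: 93.7
finger_force: 0.0
```

servo_tool:
  motion:
    - [[0.012, 0, 0, 0, 0, 0, 0], [0.02, 0, 0, 0, 0, 0, 0], [0.026, 0, 0, 0, 0, 0, 0], [0.034, 0, 0, 0, 0, 0.003, 0], [0.042, 0, 0, 0, 0, 0.006, 0], [0.05, 0, 0, 0, 0, 0.01, 0], [0.06, 0, 0, 0, 0, 0.013, 0], [0.07, 0, 0, 0, 0, 0.017, 0], [0.08, 0.001, 0, 0, 0, 0.019, 0], [0.086, 0.002, 0, 0, 0, 0.019, 0]]

```text
clock: 3.85
eef_pos: [476.3, 77.4, 18.4]
eef_rot: [3.142, -0.0, 0.097]
wrist_force: [-2.8, 0.8, 1.9]
finger_gap: 94.2
finger_force: 1.4
```

servo_tool:
  motion:
    - [[0, 0, 0, 0, 0, 0, 0], [0, 0, 0, 0, 0, 0, 0]]

```text
clock: 4.05
eef_pos: [476.0, 77.5, 18.4]
eef_rot: [3.142, -0.001, 0.097]
wrist_force: [0.4, 0.2, -0.2]
finger_gap: 94.0
finger_force: 0.0
```

```bash
python3 - <<'E'
from h import *
s=manip.read_state(); print(s['clock'],s['eef_pos'],s['eef_rot'])
for n in('wrist','top'): rail(snap(n,n+'2'))
E
```

```text
4.05 [476.01224033  77.47242505  18.42329883] [ 3.14157813e+00 -5.26115352e-04  9.72662886e-02]
rail [482.9  78.4] [ 29.5 250.3] yaw 5.53 z 42.6
[[456.20001220703125, 201.5], [480.29998779296875, -47.599998474121094], [509.6000061035156, -44.70000076293945], [485.5, 204.39999389648438]]
rail [519.2 -27.1] [14.  27.7] yaw 10.37 z 41.6
[[511.1000061035156, -13.800000190734863], [513.4000244140625, -41.5], [527.2999877929688, -40.29999923706055], [525.0999755859375, -12.699999809265137]]
```

```bash
python3 - <<'E'
from h import *
a=np.load('wrist2.npz'); b=np.load('top2.npz')
for n,c in(('w',a),('t',b)):
    P=pts(c);Z=P[...,2]; print(n,c['cam_to_world'][:3,3])
    for y in(-40,-20,0,20,60,150,180,195):
        m=(abs(P[...,1]-y)<4)&(P[...,0]>440)&(P[...,0]<575)
        k=P[m&(Z>38)&(Z<47)][:,0]; f=P[m&(Z>30)&(Z<37)][:,0]
        print(y,k.min().round(1) if len(k) else 0,k.max().round(1) if len(k) else 0,f.max().round(1) if len(f) else 0)
w=a['frame'][...,::-1]; t=b['frame'][185:265,160:355,::-1]
t=cv2.resize(t,(512,210)); cv2.imwrite('pics/c2.png',np.vstack([w,t]))
E
```

```text
w [547.50604712  85.13718071 198.8003536 ]
-40 497.7 527.9 562.0
-20 495.6 526.2 561.9
0 493.7 524.2 561.8
20 490.2 558.5 561.6
60 488.0 518.5 561.3
150 479.2 509.7 509.7
180 476.4 506.8 506.9
195 474.8 505.6 505.5
t [ 334.81085037   60.36907557 1354.1320749 ]
-40 497.3 550.7 559.8
-20 496.0 526.0 561.5
0 548.7 548.7 560.2
20 0 0 0
60 0 0 559.6
150 0 0 0
180 478.0 505.2 492.6
195 473.7 503.1 493.4
```

View pics/c2.png

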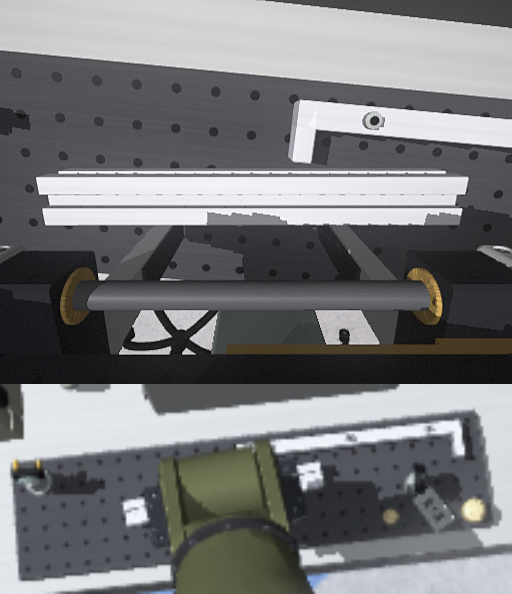

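servo_tool:
  motion:
    - [[-0.04, 0, 0, 0, 0, 0, 0], [-0.04, 0, 0.06, 0, 0, 0, 0.3], [-0.04, 0, 0.14, 0, 0, 0, 1], [0, 0.1, 0.16, 0, 0, 0.06, 1], [0.02, 0.2, 0.16, 0, 0, 0.12, 1], [0.028, 0.3, 0.16, 0, 0, 0.17, 1], [0.028, 0.32, 0.16, 0, 0, 0.22, 1], [0.028, 0.32, 0.16, 0, 0, 0.27, 1], [0.028, 0.32, 0.16, 0, 0, 0.32, 1], [0.028, 0.32, 0.16, 0, 0, 0.37, 1]]
  newtons: 5

```text
clock: 5.15
eef_pos: [489.7, 237.6, 98.4]
eef_rot: [3.142, -0.0, 1.154]
wrist_force: [0.5, 0.5, 0.1]
finger_gap: 25.3
finger_force: 0.0
```

servo_tool:
  motion:
    - [[0, 0, 0, 0, 0, 0.04, 1], [0, 0, 0, 0, 0, 0.09, 1], [0, 0, 0, 0, 0, 0.13, 1], [0, 0, 0, 0, 0, 0.13, 1], [0, 0, 0, 0, 0, 0.13, 1]]

```text
clock: 5.65
eef_pos: [489.8, 237.4, 98.4]
eef_rot: [3.142, -0.0, 1.552]
wrist_force: [-0.3, 1.1, -0.8]
finger_gap: 0.9
finger_force: 0.0
```

```bash
cat >> h.py <<'E'
def prof(c,ys,lo=38,hi=47):
    P=pts(c);Z=P[...,2]; M=(P[...,0]>440)&(P[...,0]<575)&(P[...,1]<230)&(Z>lo)&(Z<hi)
    for y in ys:
        k=P[M&(abs(P[...,1]-y)<4)][:,0]
        if len(k): print(y,k.min().round(1),k.max().round(1))
    k=P[M&(P[...,0]<530)][:,1]; print('yrange',np.percentile(k,[0,1,99,100]).round(1))
E
python3 - <<'E'
from h import *
s=manip.read_state(); print(s['clock'],s['eef_pos'],s['eef_rot'],s['finger_gap'],s['joints'])
for n in('top','wrist'):
    c=snap(n,n+'3'); prof(c,(-40,0,60,120,180,195))
E
```

```text
5.65 [489.79567848 237.4226583   98.43767096] [ 3.14152009e+00 -4.89658957e-05  1.55164478e+00] 0.8517658184012882 [3.84063182e-01 3.99522640e-01 1.65126295e+00 1.86762685e-05
 1.09072110e+00 4.03206108e-01]
-40 497.2 557.9
0 494.6 555.5
60 488.3 544.4
120 481.3 511.9
180 475.5 504.8
195 480.2 503.5
yrange [-526.3 -502.5  197.4  202.1]
120 484.4 489.6
yrange [ 87.7  90.1 126.7 127. ]
```

servo_tool:
  motion:
    - [[-0.006, 0, -0.08, 0, 0, 0.036, 1], [-0.006, 0, -0.153, 0, 0, 0.036, 1], [-0.006, 0, -0.153, 0, 0, 0.036, 1], [-0.006, 0, -0.153, 0, 0, 0.036, 1]]

```text
clock: 6.15
eef_pos: [487.1, 237.5, 22.7]
eef_rot: [-3.141, 0.0, 1.667]
wrist_force: [-0.2, 0.1, 0.6]
finger_gap: 0.7
finger_force: 0.0
```

servo_tool:
  motion:
    - [[0.0025, -0.026, 0, 0, 0, 0, 1], [0.004, -0.042, 0, 0, 0, 0, 1], [0.0052, -0.055, 0, 0, 0, 0, 1], [0.0066, -0.07, 0, 0, 0, 0, 1], [0.0081, -0.085, 0, 0, 0, 0, 1], [0.0095, -0.1, 0, 0, 0, 0, 1], [0.0109, -0.115, 0, 0, 0, 0, 1], [0.0123, -0.13, 0, 0, 0, 0, 1], [0.0133, -0.14, 0, 0, 0, 0, 1], [0.0133, -0.14, 0, 0, 0, 0, 1]]

```text
clock: 7.15
eef_pos: [493.4, 166.6, 21.7]
eef_rot: [-3.141, 0.0, 1.668]
wrist_force: [-0.8, -0.1, 0.1]
finger_gap: 0.7
finger_force: 0.0
```

```bash
python3 - <<'E'
from h import *
s=manip.read_state(); print(s['clock'],s['eef_pos'],s['eef_rot'])
for n in('top','wrist'):
    c=snap(n,n+'4'); prof(c,(-80,-60,-40,0,60,80,100,120,140))
E
```

```text
7.15 [493.41927873 166.56729757  21.73811544] [-3.14104762e+00  4.45648058e-04  1.66812440e+00]
-80 503.0 550.4
-60 498.4 545.7
-40 496.9 527.4
0 492.5 552.7
60 488.4 541.4
80 487.3 514.0
100 483.1 512.1
120 503.9 503.9
yrange [-534.7 -518.8  111.6  116.5]
100 502.2 502.2
yrange [ 91.7  92.4 178.7 178.9]
```

servo_tool:
  motion:
    - [[0.0019, -0.02, 0, 0, 0, 0, 1], [0.0038, -0.04, 0, 0, 0, 0, 1], [0.0057, -0.06, 0, 0, 0, 0, 1], [0.0076, -0.08, 0, 0, 0, 0, 1], [0.0095, -0.1, 0, 0, 0, 0, 1], [0.0109, -0.115, 0, 0, 0, 0, 1], [0.0123, -0.13, 0, 0, 0, 0, 1], [0.0133, -0.14, 0, 0, 0, 0, 1], [0.0133, -0.14, 0, 0, 0, 0, 1]]

```text
clock: 8.15
eef_pos: [500.3, 96.8, 22.0]
eef_rot: [3.141, 0.0, 1.668]
wrist_force: [-0.3, 0.3, 1.1]
finger_gap: 0.4
finger_force: 0.0
```

```bash
python3 - <<'E'
from h import *
s=manip.read_state(); print(s['clock'],s['eef_pos'],s['eef_rot'])
c=snap('top','top5'); prof(c,(-180,-170,-160,-120,-100,-80,-60,-40,0,60,80),37,46)
a=c['frame'][185:265,160:355,::-1]
cv2.imwrite('pics/crop5.png',cv2.resize(a,None,fx=4,fy=4,interpolation=cv2.INTER_CUBIC))
E
```

```text
8.15 [500.27141684  96.8063525   22.00358355] [3.14146704e+00 1.55130016e-04 1.66815329e+00]
-180 552.8 556.8
-170 486.6 554.2
-160 508.7 555.7
-120 446.7 553.5
-100 504.8 531.2
-80 500.2 556.5
-60 498.8 556.4
-40 497.5 558.2
0 494.8 559.5
60 514.6 514.6
yrange [-531.8 -525.8   29.1   56.6]
```

View pics/crop5.png

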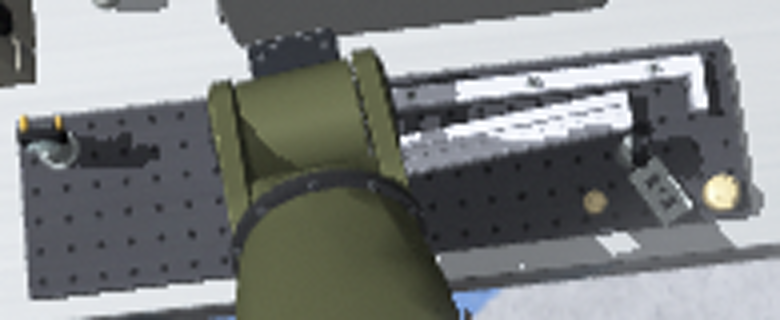

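The crop shows the right end at about (630,110), entering behind the post (625,150) with a gap on both sides. I'll keep pushing along the axis.

servo_tool:
  motion:
    - [[0.0014, -0.015, 0, 0, 0, 0, 1], [0.0028, -0.03, 0, 0, 0, 0, 1], [0.0042, -0.044, 0, 0, 0, 0, 1], [0.0055, -0.058, 0, 0, 0, 0, 1], [0.0066, -0.07, 0, 0, 0, 0, 1], [0.0076, -0.08, 0, 0, 0, 0, 1], [0.0083, -0.088, 0, 0, 0, 0, 1], [0.0083, -0.088, 0, 0, 0, 0, 1]]

```text
clock: 9.0
eef_pos: [504.3, 52.8, 21.9]
eef_rot: [-3.141, 0.0, 1.668]
wrist_force: [-0.2, -0.2, 0.2]
finger_gap: 0.8
finger_force: 0.0
```

```bash
python3 - <<'E'
from h import *
s=manip.read_state(); print(s['clock'],s['eef_pos'],s['eef_rot'],s['wrist_force'])
c=snap('top','top6'); prof(c,(-205,-195,-180,-120,-100,-80,-60,-40,0),37,46)
c=snap('scene','scene6'); prof(c,(-205,-195,-180,-120,-100,-80,-60,-40,0),37,46)
a=np.load('top6.npz')['frame'][185:265,220:355,::-1]; b=c['frame'][150:280,180:310,::-1]
cv2.imwrite('pics/crop6.png',np.hstack([cv2.resize(x,(390,390),interpolation=cv2.INTER_CUBIC) for x in(a,b)]))
E
```

```text
9.0 [504.27754372  52.83288236  21.87797034] [-3.14144121e+00  2.89994206e-04  1.66838155e+00] [-0.19857834 -0.1885745   0.22019873]
-205 513.7 554.2
-195 511.6 561.6
-180 511.6 559.3
-120 446.7 555.9
-100 501.9 558.7
-80 503.0 554.0
-60 498.8 559.3
-40 497.1 558.4
yrange [-536.4 -531.6  -23.9  -22.6]
-205 511.3 555.0
-195 510.2 554.4
-180 510.7 538.9
-120 452.7 554.9
-100 501.7 531.0
-80 500.5 555.1
-60 497.8 557.1
-40 495.7 551.5
0 493.2 556.3
yrange [-546.4 -536.9   46.5   59.6]
```

View pics/crop6.png

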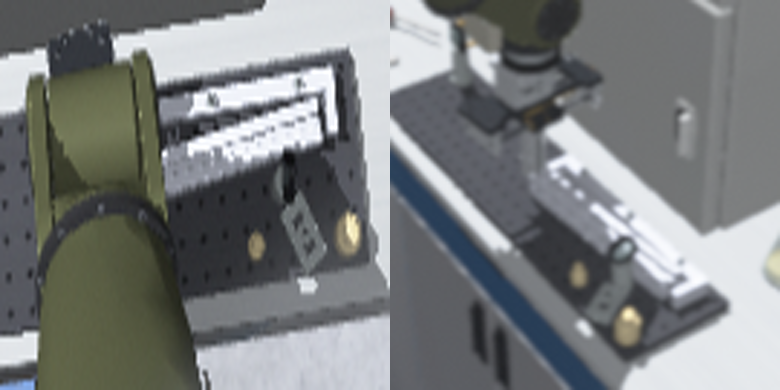

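servo_tool:
  motion:
    - [[0.0006, -0.006, 0, 0, 0, 0, 1], [0.0006, -0.006, 0, 0, 0, 0, 1], [-0.002, 0.03, 0, 0, 0, 0, 1], [-0.002, 0.04, 0.05, 0, 0, 0, 1], [-0.002, 0.04, 0.14, 0, 0, -0.03, 0.5], [-0.065, -0.04, 0.16, 0, 0, -0.07, 0], [-0.065, -0.14, 0.16, 0, 0, -0.12, 0], [-0.065, -0.177, 0.16, 0, 0, -0.17, 0], [-0.065, -0.177, 0.16, 0, 0, -0.21, 0], [-0.065, -0.177, 0.16, 0, 0, -0.26, 0]]

```text
clock: 10.1
eef_pos: [471.7, -35.9, 102.0]
eef_rot: [3.141, 0.0, 0.852]
wrist_force: [0.0, -0.3, -0.0]
finger_gap: 44.9
finger_force: 0.0
```

servo_tool:
  motion:
    - [[0, 0, 0, 0, 0, -0.05, 0], [0, 0, 0, 0, 0, -0.09, 0], [0, 0, 0, 0, 0, -0.14, 0], [0, 0, 0, 0, 0, -0.18, 0], [0, 0, 0, 0, 0, -0.22, 0], [0, 0, 0, 0, 0, -0.24, 0], [0, 0, 0, 0, 0, -0.24, 0], [0, 0, 0, 0, 0, -0.24, 0]]

```text
clock: 10.9
eef_pos: [471.7, -35.1, 101.9]
eef_rot: [3.142, 0.0, 0.107]
wrist_force: [0.1, 0.7, -0.4]
finger_gap: 93.9
finger_force: 0.0
```

```bash
python3 - <<'E'
from h import *
s=manip.read_state(); print(s['clock'],s['eef_pos'],s['eef_rot'],s['finger_gap'])
c=snap('wrist','w7'); prof(c,(-205,-195,-180,-120,-100,-60,-20,20,35),37,46)
cv2.imwrite('pics/w7b.png',cv2.resize(c['frame'][...,::-1],(800,600)))
E
```

```text
10.9 [471.73783065 -35.09575497 101.9016482 ] [3.14156754e+00 8.50457756e-05 1.07190006e-01] 93.88752495078128
-205 513.7 553.4
-195 512.6 542.4
-180 510.9 559.1
-120 504.5 556.0
-100 503.4 533.0
-60 499.1 529.4
-20 495.0 525.4
20 491.5 558.0
35 489.8 548.6
yrange [-235.  -221.7   39.2   42.1]
```

View pics/w7b.png

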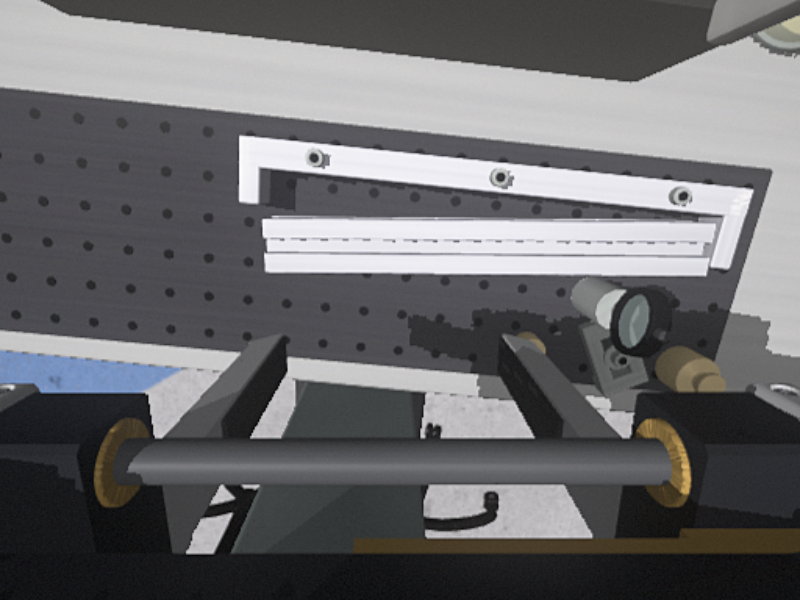

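servo_tool:
  motion:
    - [[0, 0, -0.08, 0, 0, -0.004, 0], [0, 0, -0.16, 0, 0, -0.004, 0], [0, 0, -0.16, 0, 0, -0.004, 0], [0.014, 0, -0.16, 0, 0, -0.004, 0], [0.024, 0, -0.16, 0, 0, -0.004, 0], [0.03, 0, -0.16, 0, 0, -0.004, 0], [0.034, 0, -0.16, 0, 0, -0.004, 0], [0.034, 0, -0.16, 0, 0, -0.004, 0]]

```text
clock: 11.75
eef_pos: [489.3, -35.1, 22.6]
eef_rot: [3.141, -0.001, 0.093]
wrist_force: [0.0, 0.0, -0.0]
finger_gap: 93.7
finger_force: 0.0
```

servo_tool:
  motion:
    - [[0.005, 0, 0, 0, 0, -0.004, 0], [0.01, 0, 0, 0, 0, -0.009, 0], [0.014, 0, 0, 0, 0, -0.013, 0], [0.018, 0, 0, 0, 0, -0.017, 0], [0.022, 0, 0, 0, 0, -0.021, 0], [0.026, 0, 0, 0, 0, -0.025, 0], [0.028, 0, 0, 0, 0, -0.028, 0], [0.028, 0, 0, 0, 0, -0.028, 0]]

```text
clock: 12.55
eef_pos: [503.0, -35.1, 21.9]
eef_rot: [3.142, -0.0, 0.004]
wrist_force: [-0.5, 0.4, -0.2]
finger_gap: 94.1
finger_force: 0.0
```

```bash
python3 - <<'E'
from h import *
s=manip.read_state(); print(s['clock'],s['eef_pos'],s['eef_rot'],s['wrist_force'])
c=snap('wrist','w8'); prof(c,(-200,-195,-180,-120,-100,-60,-20,20,35),37,46)
prof(c,(-180,-100,-60,-20,20),30,37)
E
```

```text
12.55 [503.01277205 -35.13188185  21.92470795] [ 3.14151580e+00 -4.00470163e-04  4.04913118e-03] [-0.54250753  0.43519049 -0.23794503]
-200 524.1 525.8
-195 513.2 530.3
-180 513.0 560.1
-120 512.8 543.0
-100 512.7 561.4
-60 512.5 560.7
-20 512.5 542.7
20 511.8 558.8
35 512.4 552.0
yrange [-196.8 -191.3   37.2   40.1]
-180 523.6 563.2
-100 523.4 562.7
-60 523.3 562.3
-20 523.1 562.1
20 522.9 561.9
yrange [-197.9 -195.    53.8   58.8]
```

servo_tool:
  motion:
    - [[0.003, 0, 0, 0, 0, 0.001, 0], [0.005, 0, 0, 0, 0, 0.001, 0], [0.007, 0, 0, 0, 0, 0.001, 0], [0.007, 0, 0, 0, 0, 0.001, 0]]

```text
clock: 13.0
eef_pos: [506.4, -35.1, 21.9]
eef_rot: [-3.142, -0.0, 0.008]
wrist_force: [-1.6, 0.2, -0.2]
finger_gap: 94.3
finger_force: 0.6
```

servo_tool:
  motion:
    - [[0.001, 0, 0, 0, 0, 0, 0], [0.0016, 0, 0, 0, 0, 0, 0]]

```text
clock: 13.2
eef_pos: [506.7, -35.1, 21.9]
eef_rot: [3.142, 0.001, 0.008]
wrist_force: [-7.1, -1.5, 5.4]
finger_gap: 94.1
finger_force: 3.6
```

Contact with the fence at 7 N. I'll retreat and check.

servo_tool:
  motion:
    - [[-0.03, 0, 0, 0, 0, 0, 0], [-0.06, 0, 0.02, 0, 0, 0, 0], [-0.08, 0, 0.12, 0, 0, 0, 0], [-0.08, 0, 0.22, 0, 0, 0, 0], [-0.1, 0, 0.3, 0, 0, 0, 0], [-0.1, 0, 0.3, 0, 0, 0, 0]]

```text
clock: 13.8
eef_pos: [458.8, -35.3, 177.2]
eef_rot: [3.14, -0.009, 0.008]
wrist_force: [0.0, -0.9, -0.1]
finger_gap: 94.1
finger_force: 0.0
```

```bash
python3 - <<'E'
from h import *
s=manip.read_state(); print(s['clock'],s['eef_pos'],s['wrist_force'])
c=snap('wrist','w9'); prof(c,(-200,-180,-120,-100,-60,-20,20,35),37,46)
cv2.imwrite('pics/w9b.png',cv2.resize(c['frame'][:260,100:,::-1],(800,505)))
E
```

```text
13.8 [458.84678206 -35.34469433 177.18246253] [ 0.02961169 -0.93155703 -0.1287177 ]
-200 517.9 547.0
-180 517.8 559.7
-120 448.0 546.4
-100 517.2 546.3
-60 516.9 546.0
-20 516.7 545.7
20 516.4 558.2
35 516.3 545.3
yrange [-236.2 -222.5   37.6   55.8]
```

View pics/w9b.png

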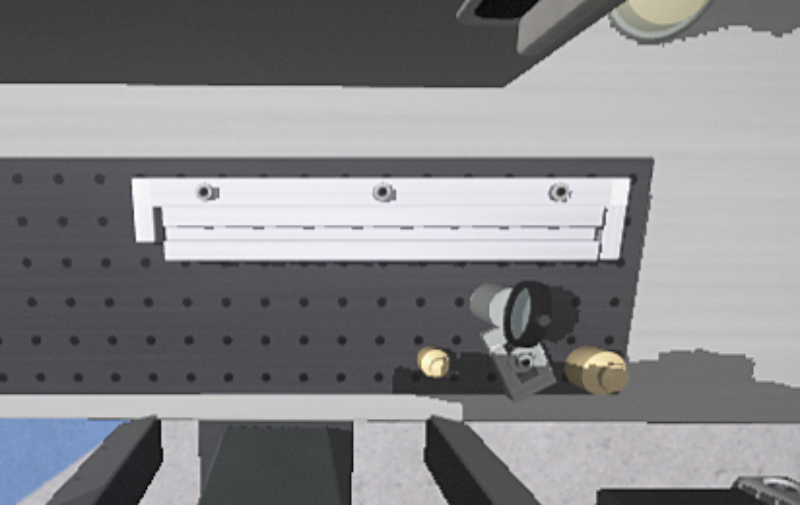

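The rail lies flush along the fence, from (165,235) to (600,230), with gaps at both end stops. The weights haven't moved and the gripper is clear.

```bash
python3 -c "
from cell import manip
print(manip.sign_off())"
```

```text
the job is handed in; nothing more can be done
None
```

The rail lies flush along the back fence between the two end stops (within about 1 mm of the fence in the last image), pushed in right end first behind the lens post; the job was handed in at about 14 s, with no verdict shown.

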